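Fill the vial cassette and lift it out by its two side catches

ROBOT

A 6-joint arm with a two-finger parallel gripper is mounted at the origin on the work surface. World frame = base frame: x ahead of the robot, y to its left, z up, the work surface at z = 0. Lengths are in mm, angles in degrees, forces in N, time in s.
With the tool pointing down it reaches from about 350 to 850 mm from the base axis. Payload 8.1 kg.
Tool frame: the origin (TCP) lies at the very end of the fingers, on their centre line; the grasp point (between the pads) lies 19 mm behind it (r.grip_point_offset is the distance from the TCP to the grasp point, in mm); z points along the fingers, y is the line along which they close (so a half turn about z gives the same grasp; the last joint's range is limited). The gripper opens to 85 mm and grips with 20 to 120 N. Pads are 22 mm wide; open, the fingers measure 114 mm over their backs; the gripper's body (76 mm by 85 mm) begins 54 mm behind the grasp point. The pads swing forward as they close: fully open they stand 13 mm farther back than shut.
Start: joints at [-81.268, 7.471, 85.268, -0, 87.261, -4.893], TCP at [141.359, -583.115, 231.292] pointing down, gripper open.
Joint ranges: [-169.43, 169.43], [-51.17, 129.36], [1.28, 143.12], [-76.62, 256.62], [0, 156.53], [-152.29, 152.29]. Speed limits (degrees/s): [136.94, 136.94, 159.86, 180, 180, 180].

INTERFACE

Orientations are given as [roll, pitch, yaw] about the fixed x, y, z axes, in that order (R = Rz(yaw) Ry(pitch) Rx(roll)).
In Python, from bench import status, eyes, r gives the robot as it stands.
- The arm moves only by the shell command python3 -m handwheel 'ROWS' [FORCE]. ROWS is a JSON object whose one key "series" holds a list that holds one entry, the list of rows, each a list of 7 numbers: the shift along the tool's x, y, z in cm, then the turn, a rotation vector about the tool's x, y, z in rad, then the opening, from 0 (shut) to 1 (fully open). In form: {"series": [[[tx, ty, tz, rx, ry, rz, claw], ...]]}. A call has 1 to 12 rows; each row is the pose to reach, as a shift and turn from the pose commanded when the call began, along the tool's axes at that moment; what a row does not reach only later rows make up. A row lasts 1/8 s, in which the tool goes at most 62.5 mm and 10.7 degrees, less where a joint would pass 70% of its speed; a pose out of reach is approached as far as the arm can. A call with a gripper value outside its range is refused whole. The fingers move at their own pace and stop on an object; FORCE is the grip in N (left out, the last holds). Time passes only in rows, so rows that repeat a pose let the fingers close. It gives the time, the measured TCP pose, the force, the opening and the grip force at its end, in the units of the state.
- status.sense(): the state, without advancing time (a new reading comes with each control period).
- eyes.snapshot(name): name is "side" or "top" or "wrist"; returns a dict with "img" (400x640x3 uint8, red, green, blue), "mtx" (3x3 intrinsics, pixels), "R" (3x3) and "t" (3): a world point X has camera coordinates R X + t. Camera axes: x right, y down, z forward; pixel columns grow to the right and rows downward; lengths in mm; the calibration is good to about 2 mm. A picture is of the moment at which its call begins. There is no depth.
- r.hand_in(): hands the job in; it is judged then, once.
The state is a dict: "time": time; "joint_pos": joint angles; "qd": joint speeds; "joint_efforts": joint torques, N m; "tool_pos": TCP position; "tcp_rot": TCP orientation; "ft_force": force on the tool from outside, world axes, zero at the start; "wrist_torque": the same for the moment, N m; "finger_gap": finger opening in mm; "grip_force": force on a finger pad.
Only numpy, scipy, OpenCV 4.12 (cv2) and the standard library are available. Lean on these libraries where they do the work, as an engineer would, in place of code of your own. Each camera call takes 0.05 s, during which the arm holds its last target. There are 200 camera calls.

TASK

Stand the two small white-capped sample vials from the bench upright in the two empty places of the cassette in the block thermostat, so that its row of four is complete and you have let go of them. Then pinch the cassette's two side catches fully together and lift the loaded cassette level, about 10 cm straight up, above the thermostat; finish while holding it still there, catches pinched, with all four vials in their places. Leave everything else on the bench where it stands.

Things in the scene. Friction and masses are not known exactly. Their poses are not given: they have to be found in the camera images.
- dock: block thermostat, white box 130 (x) x 250 (y) x 40 mm high, fixed; place and yaw vary. Origin: centre of its underside. The cassette sits on its top (z = 40) in a rim 7 mm high, axes parallel. At y = 0 two steel keepers, 30 mm wide (y), at x = -44 to -28 and 28 to 44 mm, rise 26 mm above the top; their lips (undersides 18 mm above the top) hold down the catches' toes
- cassette: aluminium vial cassette 38 (x) x 190 (y) mm, 0.3 kg empty, latched in the dock. Origin: centre of its underside; y along the row. Floor 6 mm, walls 3 mm thick up to z = 22; four places 32 mm square inside in one row along y; between the inner two a post 22 (x) x 26 (y) mm, up to z = 88, with a catch on each x side. It comes free only with both catches pressed
- place0 (a point): centre of the floor of the first place, at cassette y = -76 mm (z = 6); vial_c stands in it from the start. Its floor is 6 mm above the cassette's underside.
- place1 (a point): floor centre of the second place, cassette y = -40 mm; empty at the start
- place2 (a point): floor centre of the third place, cassette y = +40 mm; vial_d stands in it from the start
- place3 (a point): floor centre of the fourth place, cassette y = +76 mm; empty at the start
- catch_near (a joint): sprung catch on the cassette's -x side (towards the robot): value 0 m is out (latched), 0.008 m fully pressed in towards +x against a stop; the toe clears the keeper above 0.005. Its spring pushes back with 2.4 N at 0 to 4.8 N at the stop.
- catch_far (a joint): the same catch on the cassette's +x side, pressed towards -x: 0 m out, 0.008 m fully pressed; same spring
- pad_near (a point): point to press on the near catch's outer face, 70 mm above the cassette's underside. The catch is a grey upright plate 24 mm wide (y), z = 9 to 85 mm, its outer face 26 mm from the cassette's middle (18 when pressed); a toe at its foot, z = 10 to 16, sticks out 7 mm. The two outer faces are 52 mm apart when out, 36 mm when pressed
- pad_far (a point): the same point on the far catch's outer face
- vial_a: sample vial to be loaded: closed cylinder 26 mm diameter, 62 mm high, pale body, white screw cap, about 50 g, upright on the bench. Origin: centre of its underside. The two loose vials are alike; either may go in either place.
- vial_b: the other vial to be loaded, alike
- vial_c: the same kind of vial, already in place 0 of the cassette
- vial_d: the same kind of vial, already in place 2 of the cassette
- squat_jar: bystander: squat jar with white lid, 50 mm diameter, 40 mm high, standing among the vials; origin under its centre
- amber_bottle: bystander: amber bottle, 60 mm diameter, 125 mm high; origin under its centre
- beaker: bystander: empty beaker, 70 mm diameter, 80 mm high; origin under its centre
- spatula: bystander: spatula lying on the bench, 180 mm long along its x
- white_bottle: bystander: white bottle with blue cap, 64 mm diameter, 150 mm high; origin under its centre
- dish: bystander: flat aluminium dish, 60 mm diameter, 14 mm high; origin under its centre
Not all that is in view belongs to the job. What is shaped like the vial_b but orange or purple is not meant.

How it is judged:
By the outcome, as a careful person would: the job done as asked, in the order asked, and still so for the second after the job is handed in, while the arm keeps its last pose, push and grip.
It also fails if it takes over 61 s, if anything falls off the work surface, if the arm or the gripper's body presses on something with over 40 N, if the wrist force passes 120 N, or if a joint passes its speed limit or range.

## Working session

There is one attempt and no reset: what is moved stays moved. The work goes in short steps, Python scripts to look and compute and a shell command to move; the robot and the scene stay as the last step left them, time stands still between calls to the robot, and variables do not carry over. Pictures are saved under pics/ and viewed, at most 10 in all, crops included, and the job is handed in when it is done.

```bash
mkdir -p pics; ls
cat > h.py <<'E'
import numpy as np, cv2
from bench import status, eyes, r
def snap(n,f):
    d=eyes.snapshot(n); cv2.imwrite('pics/'+f+'.png',d['img'][:,:,::-1]); np.savez('pics/'+f+'.npz',**d); return d
def load(f): return np.load('pics/'+f+'.npz')
def ray(d,u,v):
    R,t=np.array(d['R']),np.array(d['t']).ravel()
    K=np.array(d['mtx']); return -R.T@t, R.T@np.linalg.solve(K,[u,v,1])
def atz(d,u,v,z):
    c,q=ray(d,u,v); return c+q*(z-c[2])/q[2]
def proj(d,X):
    p=np.array(d['mtx'])@(np.array(d['R'])@np.array(X)+np.array(d['t']).ravel()); return p[:2]/p[2]
def tri(*obs):
    A=np.zeros((3,3));b=np.zeros(3)
    for d,u,v in obs:
        c,q=ray(d,u,v);q=q/np.linalg.norm(q);P=np.eye(3)-np.outer(q,q);A+=P;b+=P@c
    return np.linalg.solve(A,b)
E
python3 - <<'E'
from h import *
a=snap('top','top0');b=snap('side','side0')
for d in (a,b): print(ray(d,320,200))
s=status.sense();print(s['time'],s['tool_pos'],s['tcp_rot'],s['finger_gap'])
E
```

```text
pics
(array([ 463.00049615,   47.27321969, 1168.85722804]), array([ 0.1484084 , -0.01757099, -0.98888579]))
(array([365.44209712, 699.26050734, 920.68394193]), array([ 0.23771485, -0.6081214 , -0.75748181]))
0.1 [ 141.27614765 -582.62460675  230.33095243] [-1.79904919e+02 -8.83646919e-03  1.36236322e+01] 85.044577125221
```

View pics/top0.png

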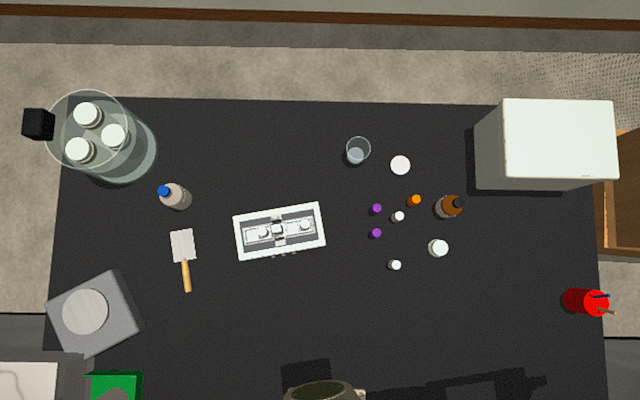

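View pics/side0.png

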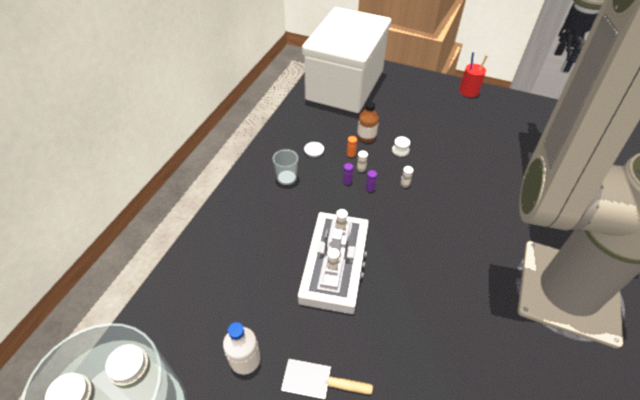

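Top view: white-capped small vials at (398,216) and (396,265). Look-alikes are purple at (376,209) and (376,233) and orange at (415,200). The larger white lid at (438,248) is the squat jar, and (400,165) is the dish. The dock is centred near (279,230), with vials at about (264,232) and (305,225). In the side view the white vials are at (362,160) and (407,175). I'll confirm this in one enlarged crop.

Run:
```python
from h import *
a=load('top0')['img'][:,:,::-1];b=load('side0')['img'][:,:,::-1]
R=lambda i,f:cv2.resize(i,None,fx=f,fy=f,interpolation=cv2.INTER_CUBIC)
A=R(a[190:275,225:455],3.4)[:, :782]
B=R(b[125:200,330:420],3.8); C=R(b[200:315,290:380],2.5)
o=np.zeros((600,800,3),np.uint8)
o[:A.shape[0],:A.shape[1]]=A; o[292:292+B.shape[0],:B.shape[1]]=B; o[292:292+C.shape[0],400:400+C.shape[1]]=C
cv2.imwrite('pics/crop1.png',o)
a=load('top0');b=load('side0')
for n,p,q in(('A',(398,214.5),(362.5,154)),('B',(396,264),(407.5,169.5)),('d_or_c left',(264.5,231),(334,254)),('right',(305.5,224),(341.5,213))):
    print(n,tri((a,*p),(b,*q)).round(1), atz(a,*p,62).round(1))
```

```text
A [ 588.8 -191.8   68.2] [ 591.9 -192.8   62. ]
B [ 453.  -185.5   64.2] [ 453.8 -185.8   62. ]
d_or_c left [535.1 176.1  98.8] [538.9 180.8  62. ]
right [556.6  66.3 109.6] [560.5  67.1  62. ]
```

View pics/crop1.png

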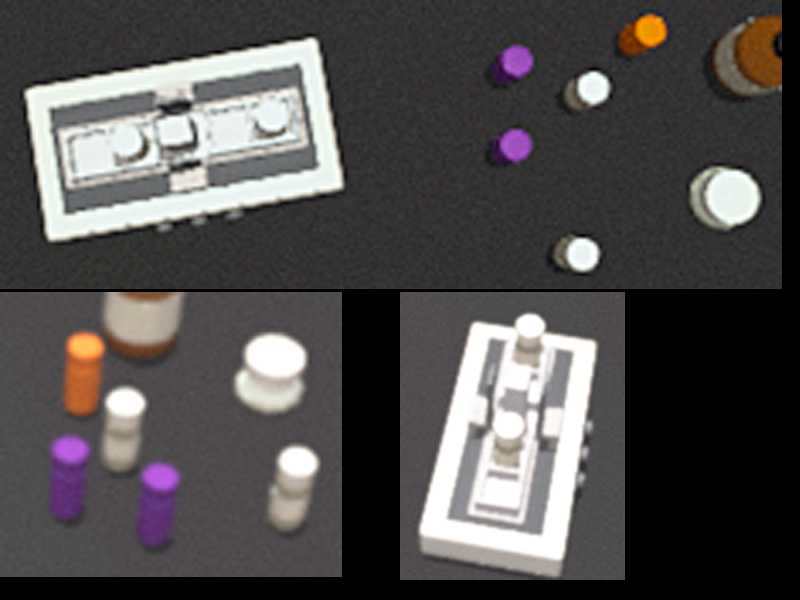

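Confirmed: the two white-capped, pale-bodied vials at top pixels (399,216) and (396,264) are the ones meant. The purple and orange ones and the wide jar are not. Next I'll work out the cassette yaw from the corners and plan a look from above.

```bash
cat >> h.py <<'E'
from scipy.spatial.transform import Rotation as Ro
def tgt(xyz,yaw,cur=None):
    "row (cm, rad) in tool axes from present pose to xyz, pointing down with yaw"
    s=status.sense(); R=Ro.from_euler('xyz',s['tcp_rot'],degrees=True); 
    d=R.inv().apply(np.array(xyz)-s['tool_pos'])/10
    w=(R.inv()*Ro.from_euler('xyz',[180,0,yaw],degrees=True)).as_rotvec()
    print('row',np.round(d,2),np.round(w,4), 'now',np.round(s['tool_pos'],1),np.round(s['tcp_rot'],2))
E
python3 - <<'E'
from h import *
a=load('top0')
P=np.array([atz(a,225+x/3.4,190+y/3.4,47) for x,y in((25,90),(318,38),(343,188),(48,240))])
print(P.round(1),P.mean(0)); e=P[0]-P[1];e2=P[3]-P[2]
for q in(e,e2):print(np.linalg.norm(q),np.degrees(np.arctan2(-q[0],q[1])))
tgt((520,40,400),101)
E
```

```text
[[579.5 274.9  47. ]
 [627.9  31.5  47. ]
 [502.7   8.7  47. ]
 [456.1 250.5  47. ]] [541.54792526 141.4002375   47.        ]
248.16375953540594 11.23614253377886
246.20695286458007 10.906164443416754
row [ 51.47 -51.62 -16.87] [-1.200e-03 -1.400e-03 -1.525e+00] now [ 141.3 -582.6  230.3] [-1.799e+02 -1.000e-02  1.362e+01]
```

```bash
python3 -m handwheel '{"series": [[[51.5,-51.6,-16.9,0,0,-1.525,1],[51.5,-51.6,-16.9,0,0,-1.525,1],[51.5,-51.6,-16.9,0,0,-1.525,1],[51.5,-51.6,-16.9,0,0,-1.525,1],[51.5,-51.6,-16.9,0,0,-1.525,1],[51.5,-51.6,-16.9,0,0,-1.525,1],[51.5,-51.6,-16.9,0,0,-1.525,1],[51.5,-51.6,-16.9,0,0,-1.525,1],[51.5,-51.6,-16.9,0,0,-1.525,1],[51.5,-51.6,-16.9,0,0,-1.525,1],[51.5,-51.6,-16.9,0,0,-1.525,1],[51.5,-51.6,-16.9,0,0,-1.525,1]]]}'
python3 - <<'E'
from h import *
snap('wrist','w1'); tgt((520,40,400),101)
E
```

```text
time: 1.6
tool_pos: [520.9, 41.7, 400.4]
tcp_rot: [-180.0, 0.0, 101.0]
ft_force: [0.3, -1.3, -0.3]
finger_gap: 85.4
grip_force: 0.0
row [-0.66 -0.46  0.08] [ 0.0018 -0.0033  0.0044] now [523.2  47.4 400.8] [179.9   -0.19 101.25]
```

View pics/w1.png

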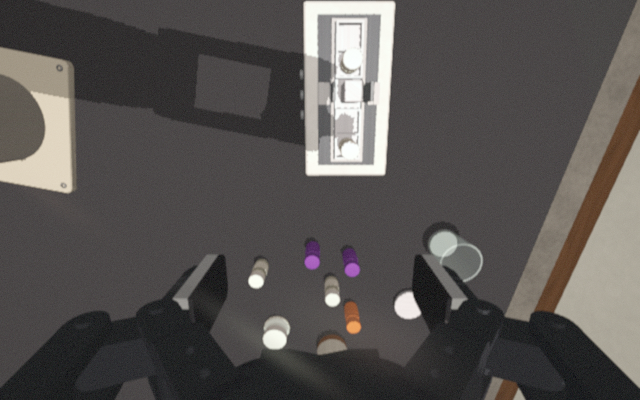

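The wrist view shows the dock at (305–395, 0–175), with d's cap at (352,59), the post at (352,90) and c's cap at (349,149). Loose vials are at caps A (331,298) and B (257,281), with the purple and orange vials beside them.

Run:
```python
from h import *
a=load('top0');b=load('side0');w=load('w1')
def cap(d,u,v,r=9,th=215):
    g=d['img'].min(2); m=(g>th).astype(np.uint8)
    n,l,s,c=cv2.connectedComponentsWithStats(m)
    k=l[int(v)-r:int(v)+r,int(u)-r:int(u)+r]; k=np.bincount(k[k>0].ravel()).argmax() if (k>0).any() else 0
    return (*c[k],s[k,4])
for n,p,q,o in(('A',(399,216),(362.5,155),(331,298)),('B',(396,264),(407.5,171),(257,281))):
    x,y,z=cap(a,*p),cap(b,*q),cap(w,*o); print(n,np.round([x,y,z],1).tolist())
    print(tri((a,*x[:2]),(w,*z[:2])).round(1),tri((a,*x[:2]),(b,*y[:2]),(w,*z[:2])).round(1),atz(w,*z[:2],62).round(1),atz(a,*x[:2],62).round(1))
im=cv2.resize(w['img'][0:180,295:405,::-1],None,fx=3.3,fy=3.3,interpolation=cv2.INTER_CUBIC)
im2=cv2.resize(w['img'][230:350,230:370,::-1],None,fx=3,fy=3,interpolation=cv2.INTER_CUBIC)
o=np.zeros((600,800,3),np.uint8);o[:im.shape[0],:im.shape[1]]=im;o[:im2.shape[0],370:370+im2.shape[1]]=im2
cv2.imwrite('pics/crop2.png',o)
```

```text
A [[399.1, 215.2, 50.0], [362.6, 153.8, 52.0], [332.1, 299.3, 125.0]]
[ 588.3 -193.9   71. ] [ 588.3 -195.4   66.9] [ 589.3 -199.7   62. ] [ 590.  -195.8   62. ]
B [[395.7, 264.3, 58.0], [408.0, 169.2, 54.0], [255.5, 280.7, 135.0]]
[ 453.2 -183.1   71.3] [ 452.3 -184.7   67. ] [ 452.4 -188.9   62. ] [ 452.8 -185.    62. ]
```

View pics/crop2.png

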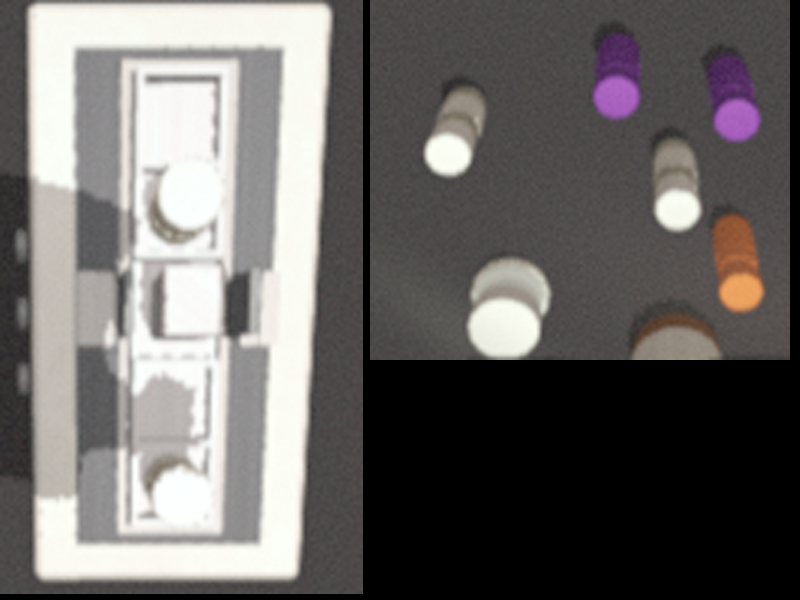

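The crop shows the post top centre at crop (191,300), cap d at (190,193), cap c at (180,495) and cassette rim corners (122,58), (238,60), (222,535), (118,533). I'll fit the cassette frame from these.

Run:
```python
from h import *
a=load('top0');b=load('side0');w=load('w1')
W=lambda x,y:(295+x/3.3,y/3.3); T=lambda x,y:(225+x/3.4,190+y/3.4); S=lambda x,y:(290+(x-400)/2.5,200+(y-292)/2.5)
for n,p,q,s in(('post',W(191,300),T(177,132),None),('d',W(190,193),T(129,143),S(508,426)),('c',W(180,495),T(271,119),S(530,328))):
    z=128 if n=='post' else 108
    print(n,'tri',tri((w,*p),(a,*q)).round(1),(tri((a,*q),(b,*s)).round(1) if s else ''),'w',atz(w,*p,z).round(1),'top',atz(a,*q,z).round(1))
P=np.array([atz(w,*W(*k),62) for k in((122,58),(238,60),(222,535),(118,533))]);m=P.mean(0)
e=P[0]+P[1]-P[2]-P[3];print('cass w',m.round(1),np.linalg.norm(e)/2,np.degrees(np.arctan2(-e[0],e[1])))
P=np.array([atz(w,*W(*k),47) for k in((28,8),(330,5),(298,578),(38,578))]);m=P.mean(0)
e=P[0]+P[1]-P[2]-P[3];print('dock w',m.round(1),np.linalg.norm(e)/2,np.degrees(np.arctan2(-e[0],e[1])))
tgt((588,-230,200),101)
```

```text
post tri [534.  132.  225.2]  w [543.3 139.5 128. ] top [540.7 140.2 128. ]
d tri [535.1 180.3  99.6] [533.8 179.8 105.4] w [536.1 178.9 108. ] top [532.9 179.3 108. ]
c tri [552.3  68.  140.1] [554.2  68.4 107.7] w [557.4  65.1 108. ] top [553.7  68.3 108. ]
cass w [543.1 138.4  62. ] 196.83696604718168 11.176893112185684
dock w [543.7 138.2  47. ] 244.07421215634054 11.266987436905492
row [-28.54   0.91  19.98] [ 0.0018 -0.0033  0.0044] now [523.2  47.4 400.8] [179.9   -0.19 101.25]
```

```bash
python3 -m handwheel '{"series": [[[-28.5,0.9,20,0,0,0,0.65],[-28.5,0.9,20,0,0,0,0.65],[-28.5,0.9,20,0,0,0,0.65],[-28.5,0.9,20,0,0,0,0.65],[-28.5,0.9,20,0,0,0,0.65],[-28.5,0.9,20,0,0,0,0.65],[-28.5,0.9,20,0,0,0,0.65],[-28.5,0.9,20,0,0,0,0.65],[-28.5,0.9,20,0,0,0,0.65],[-28.5,0.9,20,0,0,0,0.65]]]}'
python3 - <<'E'
from h import *
w=snap('wrist','w2'); print(ray(w,320,200))
g=w['img'].min(2);n,l,s,c=cv2.connectedComponentsWithStats((g>200).astype(np.uint8))
for k in range(1,n):
    if s[k,4]>100: print(s[k],c[k].round(1),atz(w,*c[k],62).round(1))
print(proj(w,(589,-196,62)),proj(w,(452.5,-186,62)))
tgt((589,-196,110),101.15)
E
```

```text
time: 2.9
tool_pos: [584.1, -237.6, 201.6]
tcp_rot: [179.9, 0.1, 101.1]
ft_force: [0.8, 0.1, 0.4]
finger_gap: 55.7
grip_force: 0.0
(array([ 569.33493341, -169.57855008,  344.75173248]), array([ 0.0566409 , -0.27103405, -0.9609222 ]))
[ 517    0  123   94 2517] [549.7  59.7] [749.4 -94.4  62. ]
[167  90  30  31 714] [181.4 104.8] [ 453.  -188.6   62. ]
[321 134  28  28 619] [334.4 147.7] [ 589.3 -199.3   62. ]
[ 446  158   55   53 2315] [472.9 184. ] [ 721.5 -207.4   62. ]
[ 207  211   52   52 1663] [231.3 236.6] [ 508.9 -301.9   62. ]
[627 230  13  23 128] [634.7 240. ] [ 894.5 -230.6   62. ]
[334.83954396 143.99505227] [181.0224927 101.5053671]
row [4.01 1.28 9.13] [ 0.0013  0.0009 -0.0015] now [ 584.  -237.7  201.4] [1.7993e+02 5.0000e-02 1.0106e+02]
```

View pics/w2.png

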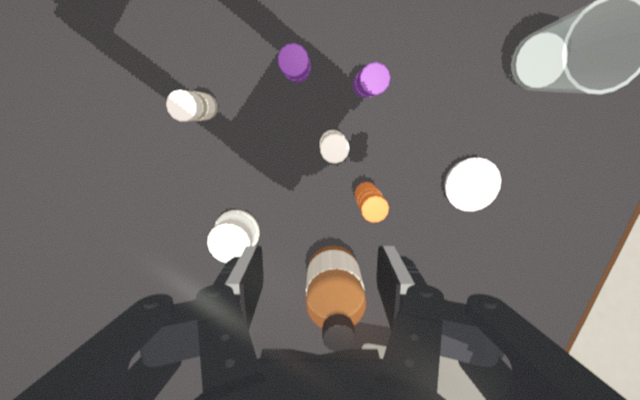

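A's cap is at (334,148), orange is at (375,208), purple is at (294,62) and (373,79), and B is at (181,105). I'll check neighbour clearances and the two-view height.

Run:
```python
from h import *
w=load('w2');v=load('w1')
for n,p in(('or',(375,208)),('p1',(294,62)),('p2',(373,79)),('jar',(230,240))): print(n,atz(w,*p,62 if n!='jar' else 40).round(1))
print('A',tri((w,334.4,147.7),(v,332.1,299.3)).round(1),'B',tri((w,181.4,104.8),(v,255.5,280.7)).round(1))
tgt((589,-198,27),101.15)
```

```text
or [ 638.4 -247.1   62. ]
p1 [ 542.  -136.8   62. ]
p2 [ 609.4 -137.    62. ]
jar [ 503.3 -316.2   40. ]
A [ 589.2 -199.2   62.8] B [ 452.7 -188.8   61.8]
row [ 3.82  1.23 17.43] [ 0.0013  0.0009 -0.0015] now [ 584.  -237.7  201.4] [1.7993e+02 5.0000e-02 1.0106e+02]
```

```bash
python3 -m handwheel '{"series": [[[3.8,1.2,6,0,0,0,0.6],[3.8,1.2,6,0,0,0,0.6],[3.8,1.2,12,0,0,0,0.6],[3.8,1.2,15,0,0,0,0.6],[3.8,1.2,17.4,0,0,0,0.6],[3.8,1.2,17.4,0,0,0,0.6],[3.8,1.2,17.4,0,0,0,0.6],[3.8,1.2,17.4,0,0,0,0.2],[3.8,1.2,17.4,0,0,0,0.2],[3.8,1.2,17.4,0,0,0,0.1],[3.8,1.2,17.4,0,0,0,0.1],[3.8,1.2,17.4,0,0,0,0.1]]]}' 25
python3 - <<'E'
from h import *
tgt((589,-198,200),101.15)
E
```

```text
time: 4.45
tool_pos: [589.3, -199.4, 28.1]
tcp_rot: [179.9, 0.1, 101.0]
ft_force: [-0.5, 0.4, 6.2]
finger_gap: 25.1
grip_force: 26.6
row [  0.11   0.04 -17.19] [ 0.0024  0.0017 -0.0026] now [ 589.3 -199.4   28.1] [1.7986e+02 1.0000e-01 1.0100e+02]
```

```bash
python3 -m handwheel '{"series": [[[0,0,-6,0,0,0,0.1],[0,0,-12,0,0,0,0.1],[0,0,-16,0,0,0,0.1],[0,0,-16,0,0,0,0.1]]]}' 25
python3 - <<'E'
from h import *
tgt((549.7,100.8,180),101.15)
E
```

```text
time: 4.95
tool_pos: [590.7, -199.9, 192.0]
tcp_rot: [179.6, 0.3, 101.0]
ft_force: [-0.4, -0.5, -1.0]
finger_gap: 25.2
grip_force: 26.0
row [30.3   1.71  1.06] [ 0.0074  0.0051 -0.0026] now [ 590.7 -199.9  192. ] [179.57   0.29 101.  ]
```

```bash
python3 -m handwheel '{"series": [[[30.3,1.7,0.8,0.007,0.005,-0.003,0.1],[30.3,1.7,0.8,0.007,0.005,-0.003,0.1],[30.3,1.7,0.8,0.007,0.005,-0.003,0.1],[30.3,1.7,0.8,0.007,0.005,-0.003,0.1],[30.3,1.7,0.8,0.007,0.005,-0.003,0.1],[30.3,1.7,0.8,0.007,0.005,-0.003,0.1],[30.3,1.7,0.8,0.007,0.005,-0.003,0.1],[30.3,1.7,0.8,0.007,0.005,-0.003,0.1],[30.3,1.7,0.8,0.007,0.005,-0.003,0.1]]]}' 25
python3 - <<'E'
from h import *
import time
w=snap('wrist','w3');tgt((549.7,100.8,180),101.15)
for n in('top','side'): snap(n,n+'3')
i=w['img'][:,:,::-1].copy()
c=np.array([542,140,0]);th=np.radians(11.15)
def C(x,y,z): return np.array([542+x*np.cos(th)-y*np.sin(th),140+x*np.sin(th)+y*np.cos(th),z+40])
for x,y,z in((-19,-95,22),(19,-95,22),(19,95,22),(-19,95,22),(11,13,88),(-11,13,88),(11,-13,88),(-11,-13,88),(0,-76,68),(0,40,68),(0,-40,6),(0,76,6)):
    u=proj(w,C(x,y,z)); cv2.drawMarker(i,tuple(int(round(k)) for k in u),(0,0,255),0,9,1)
cv2.imwrite('pics/w3m.png',cv2.resize(i[:, 80:560],None,fx=1.6,fy=1.45))
E
```

```text
time: 6.08
tool_pos: [547.1, 100.6, 178.1]
tcp_rot: [-179.6, -0.3, 101.1]
ft_force: [0.2, 0.0, -0.2]
finger_gap: 25.5
grip_force: 26.0
row [-0.04  0.25 -0.18] [-0.0071 -0.0049 -0.0014] now [547.1 100.8 178.2] [-179.59   -0.28  101.07]
```

View pics/w3m.png

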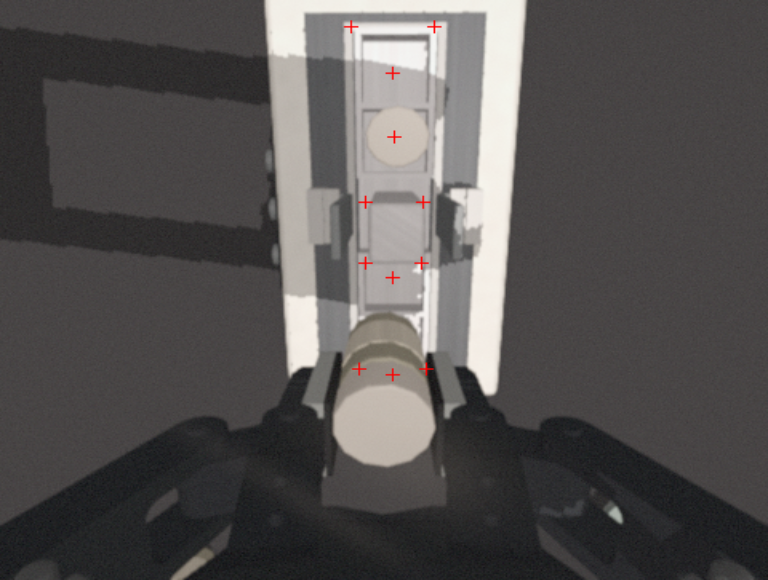

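The held vial's cap is at marker-image (384,425). The cassette markers sit about 3–5 px left of the real post and well edges, a bias of 1–2 mm in x. I'll check the wrist camera against the held vial.

Run:
```python
from h import *
w=load('w3');a=load('top3');b=load('side3')
U=lambda x,y:(80+x/1.6,y/1.45)
u=U(384,425);print(u,'cap by wrist',atz(w,*u,212).round(1),'tcp 547.1 100.8')
th=np.radians(11.15)
def inv(P):
    d=np.array(P)[:2]-[542,140];return np.round([d[0]*np.cos(th)+d[1]*np.sin(th),-d[0]*np.sin(th)+d[1]*np.cos(th)],1)
for n,p,z in(('post',(399,233),128),('d',(397.5,135.5),108),('pl3 floor',(395,72),46),('rimTL',(347,22),62),('rimTR',(445,22),62)):
    print(n,inv(atz(w,*U(*p),z)))
for d,n in((a,'top'),(b,'side')):
    uv=proj(d,(547.1,100.8,212));print(n,uv.round(1))
g=a['img'].astype(int).min(2)
m=[]
o=np.zeros((600,800,3),np.uint8)
A=cv2.resize(a['img'][195:275,235:335,::-1],None,fx=4,fy=4,interpolation=cv2.INTER_CUBIC)
B=cv2.resize(b['img'][120:320,280:380,::-1],None,fx=3,fy=3,interpolation=cv2.INTER_CUBIC)
o[:320,:400]=A;o[:600,450:750]=B;cv2.imwrite('pics/crop3.png',o)
```

```text
(320.0, 293.1034482758621) cap by wrist [546.5 100.1 212. ] tcp 547.1 100.8
post [ 2.1 -0.2]
d [ 1.7 40.1]
pl3 floor [ 1.5 76.4]
rimTL [-20.8  96.8]
rimTR [24.1 96.7]
top [290.4 223.8]
side [342.5 196. ]
```

View pics/crop3.png

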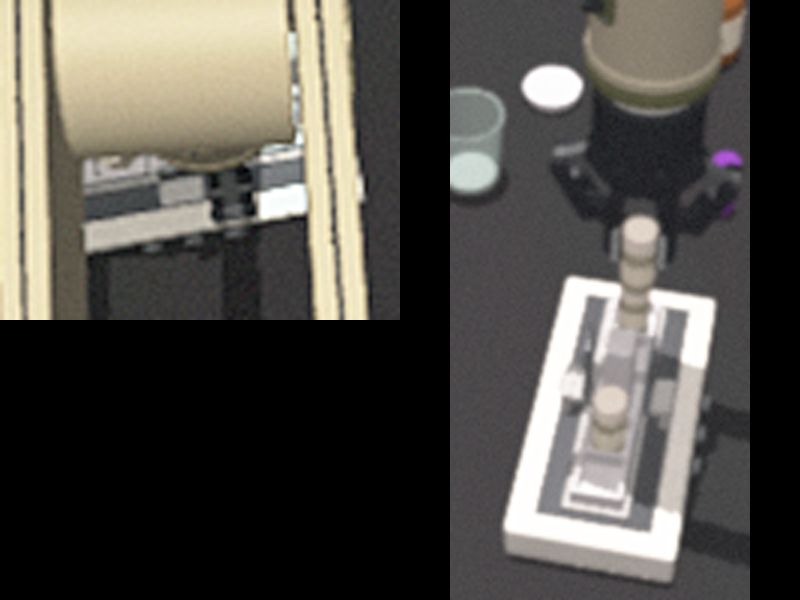

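Run:
```python
from h import *
b=load('side3');print(proj(b,(536,179.5,108)),'obs 333.3 255')
tgt((551.9,101.6,105),101.15)
```

```text
[332.67714146 252.59241133] obs 333.3 255
row [-0.08  0.53  7.32] [-0.007  -0.005  -0.0009] now [547.1 101.1 178.3] [-179.6    -0.28  101.1 ]
```

```bash
python3 -m handwheel '{"series": [[[-0.1,0.5,0,-0.007,-0.005,0,0.1],[-0.1,0.5,4,-0.007,-0.005,0,0.1],[-0.1,0.5,7.3,-0.007,-0.005,0,0.1],[-0.1,0.5,7.3,-0.007,-0.005,0,0.1],[-0.1,0.5,7.3,-0.007,-0.005,0,0.1]]]}' 25
python3 - <<'E'
from h import *
tgt((551.9,101.6,75),101.15)
w=snap('wrist','w4')
i=w['img'][:,:,::-1].copy();th=np.radians(11.15)
def C(x,y,z): return np.array([543.7+x*np.cos(th)-y*np.sin(th),140.3+x*np.sin(th)+y*np.cos(th),z+40])
for x,y,z in((-16,-56,22),(16,-56,22),(16,-24,22),(-16,-24,22),(11,13,88),(-11,13,88),(11,-13,88),(-11,-13,88),(0,40,68),(0,76,6)):
    cv2.drawMarker(i,tuple(int(round(k)) for k in proj(w,C(x,y,z))),(0,0,255),0,9,1)
cv2.imwrite('pics/w4m.png',cv2.resize(i[60:360,140:500],None,fx=2,fy=2))
E
```

```text
time: 6.85
tool_pos: [552.3, 102.2, 106.7]
tcp_rot: [179.9, 0.0, 101.2]
ft_force: [0.5, 0.1, -0.4]
finger_gap: 25.2
grip_force: 26.0
row [-0.05 -0.06  3.17] [0.0016 0.0002 0.0005] now [552.3 102.2 106.7] [1.7991e+02 1.0000e-02 1.0118e+02]
```

View pics/w4m.png

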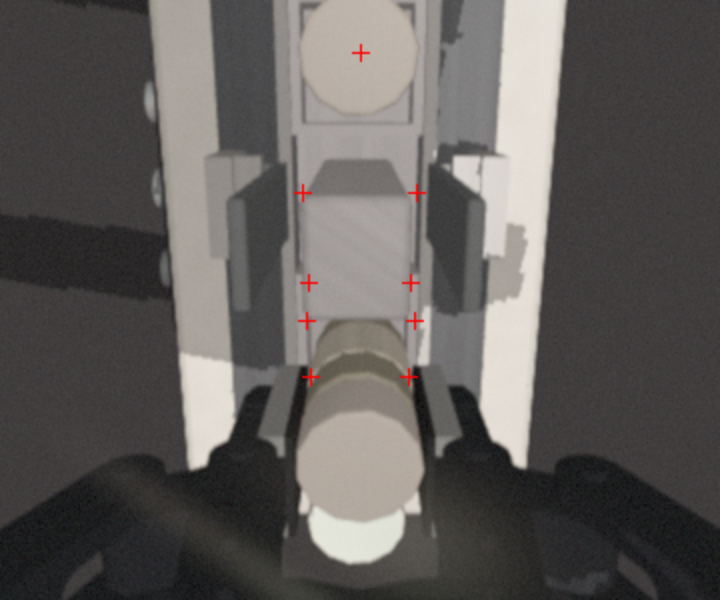

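The fit matches: the post edges (302–412, 195–320) lie on the markers and the vial is centred over place 1. Lowering now and releasing.

```bash
python3 -m handwheel '{"series": [[[-0.05,-0.1,1.6,0,0,0,0.1],[-0.05,-0.1,2.6,0,0,0,0.1],[-0.05,-0.1,3.1,0,0,0,0.1],[-0.05,-0.1,3.1,0,0,0,0.1]]]}' 25
```

```text
time: 7.4
tool_pos: [550.5, 101.5, 74.1]
tcp_rot: [-180.0, -0.0, 101.2]
ft_force: [0.5, -0.5, 0.1]
finger_gap: 25.3
grip_force: 26.0
```

```bash
python3 -m handwheel '{"series": [[[0,0,0,0,0,0,0.5],[0,0,0,0,0,0,0.5],[0,0,0,0,0,0,0.5],[0,0,-5,0,0,0,0.5],[0,0,-11,0,0,0,0.6],[0,0,-13,0,0,0,0.6],[0,0,-13,0,0,0,0.6]]]}'
python3 - <<'E'
from h import *
w=snap('wrist','w5');tgt((452.7,-188.5,150),101.15)
i=w['img'][:,:,::-1].copy();cv2.imwrite('pics/w5m.png',cv2.resize(i[0:360,140:500],None,fx=1.5,fy=1.5))
E
```

```text
time: 8.28
tool_pos: [551.8, 101.6, 206.2]
tcp_rot: [179.8, 0.0, 101.2]
ft_force: [-0.7, -0.1, -0.2]
finger_gap: 51.2
grip_force: 0.0
row [-26.55 -15.22   5.38] [ 0.0002 -0.      0.0004] now [550.6 101.4 203.8] [179.99  -0.   101.17]
```

View pics/w5m.png

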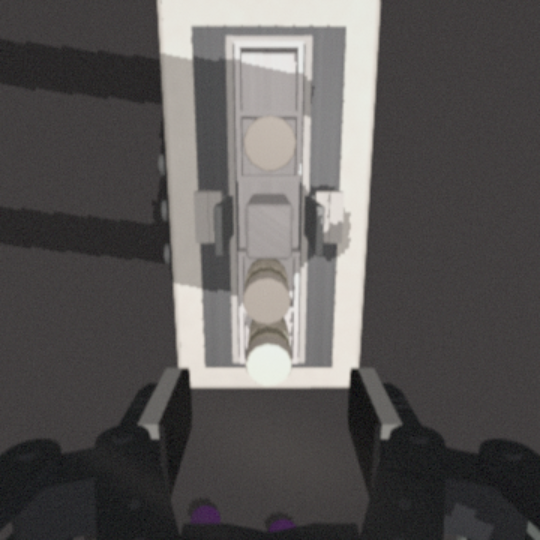

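The vial stands upright in place 1, with its cap at (267,300). Now vial B, from the wrist measurement (452.7,-188.8).

```bash
python3 -m handwheel '{"series": [[[-26.5,-15.2,4,0,0,0,0.6],[-26.5,-15.2,4,0,0,0,0.6],[-26.5,-15.2,4,0,0,0,0.6],[-26.5,-15.2,4,0,0,0,0.6],[-26.5,-15.2,4,0,0,0,0.6],[-26.5,-15.2,4,0,0,0,0.6],[-26.5,-15.2,4,0,0,0,0.6],[-26.5,-15.2,9,0,0,0,0.6],[-26.5,-15.2,9,0,0,0,0.6]]]}'
python3 - <<'E'
from h import *
w=snap('wrist','w6')
g=w['img'].min(2);n,l,s,c=cv2.connectedComponentsWithStats((g>170).astype(np.uint8))
for k in range(1,n):
    if s[k,4]>300: print(s[k],c[k].round(1),atz(w,*c[k],62).round(1))
print(proj(w,(452.7,-188.8,62)))
tgt((452.7,-188.5,28),101.15)
E
```

```text
time: 9.45
tool_pos: [450.1, -184.7, 109.9]
tcp_rot: [-179.6, -0.3, 101.3]
ft_force: [-1.3, 0.2, 0.8]
finger_gap: 51.2
grip_force: 0.0
[ 304  192   41   57 1699] [324.1 221.6] [ 451.5 -184.    62. ]
[233 246  26  47 395] [245.4 268.7] [ 406.1 -227.5   62. ]
[380 246  27  47 399] [393.7 269.3] [ 504.3 -208.    62. ]
[ 611  275   29   55 1038] [628.5 302.8] [ 670.  -200.6   62. ]
[ 320  321   56   34 1287] [346.4 337.5] [ 485.  -267.7   62. ]
[438 375  42  25 661] [456.9 389.3] [ 577.6 -296.4   62. ]
[324.4302944  228.86323335]
row [-0.34  0.09  8.44] [-0.0039 -0.0035  0.0026] now [ 451.6 -185.6  112.4] [-179.78   -0.2   101.3 ]
```

```bash
python3 -m handwheel '{"series": [[[-0.3,0.1,0,-0.004,-0.003,0.003,0.6],[-0.3,0.1,5,-0.004,-0.003,0.003,0.6],[-0.3,0.1,8.4,-0.004,-0.003,0.003,0.6],[-0.3,0.1,8.4,-0.004,-0.003,0.003,0.6],[-0.3,0.1,8.4,-0.004,-0.003,0.003,0.2],[-0.3,0.1,8.4,-0.004,-0.003,0.003,0.1],[-0.3,0.1,8.4,-0.004,-0.003,0.003,0.1],[-0.3,0.1,8.4,-0.004,-0.003,0.003,0.1],[-0.3,0.1,8.4,-0.004,-0.003,0.003,0.1]]]}' 25
python3 - <<'E'
from h import *
tgt((452.7,-188.5,200),101.15);tgt((528.6,215.3,190),101.15)
E
```

```text
time: 10.62
tool_pos: [456.3, -191.8, 33.1]
tcp_rot: [179.6, 0.3, 101.0]
ft_force: [-0.8, 0.9, 8.6]
finger_gap: 25.4
grip_force: 24.6
row [  0.29  -0.17 -16.69] [ 0.0074  0.0058 -0.0026] now [ 456.3 -191.8   33.1] [179.58   0.33 101.  ]
row [ 38.49  14.98 -15.8 ] [ 0.0074  0.0058 -0.0026] now [ 456.3 -191.8   33.1] [179.58   0.33 101.  ]
```

```bash
python3 -m handwheel '{"series": [[[0,0,-6,0.007,0.006,-0.003,0.1],[0,0,-12,0.007,0.006,-0.003,0.1],[0,0,-16,0.007,0.006,-0.003,0.1],[0,0,-16,0.007,0.006,-0.003,0.1],[0,0,-16,0.007,0.006,-0.003,0.1]]]}' 25
python3 - <<'E'
from h import *
tgt((528.4,214.9,180),101.15)
w=snap('wrist','w7');s=status.sense();print(s['tool_pos'],s['tcp_rot'])
E
```

```text
time: 11.25
tool_pos: [453.8, -190.4, 190.7]
tcp_rot: [-179.9, -0.1, 101.2]
ft_force: [0.2, 0.1, -1.0]
finger_gap: 24.8
grip_force: 25.1
row [38.32 15.17  1.13] [-0.002  -0.0023  0.0004] now [ 453.8 -190.4  190.7] [-1.7988e+02 -1.3000e-01  1.0117e+02]
[ 453.20863405 -190.12561488  189.59978599] [-179.79027608   -0.20488447  101.17361905]
```

```bash
python3 -m handwheel '{"series": [[[38.3,15.1,1.2,-0.002,-0.002,0,0.1],[38.3,15.1,1.2,-0.002,-0.002,0,0.1],[38.3,15.1,1.2,-0.002,-0.002,0,0.1],[38.3,15.1,1.2,-0.002,-0.002,0,0.1],[38.3,15.1,1.2,-0.002,-0.002,0,0.1],[38.3,15.1,1.2,-0.002,-0.002,0,0.1],[38.3,15.1,1.2,-0.002,-0.002,0,0.1],[38.3,15.1,1.2,-0.002,-0.002,0,0.1],[38.3,15.1,6,-0.002,-0.002,0,0.1],[38.3,15.1,8,-0.002,-0.002,0,0.1],[38.3,15.1,8,-0.002,-0.002,0,0.1],[38.3,15.1,8,-0.002,-0.002,0,0.1]]]}' 25
python3 - <<'E'
from h import *
tgt((528.4,214.9,77),101.15)
snap('side','side8');w=snap('wrist','w8');tgt((528.4,214.9,77),101.15)
i=w['img'][:,:,::-1].copy();th=np.radians(11.15)
def C(x,y,z): return np.array([543.7+x*np.cos(th)-y*np.sin(th),140.3+x*np.sin(th)+y*np.cos(th),z+40])
for x,y,z in((-16,60,22),(16,60,22),(16,92,22),(-16,92,22),(-19,95,22),(19,95,22),(0,40,68),(0,76,6)):
    cv2.drawMarker(i,tuple(int(round(k)) for k in proj(w,C(x,y,z))),(0,0,255),0,9,1)
s=load('side8')['img'][:,:,::-1]
o=np.zeros((560,800,3),np.uint8);o[:, :480]=cv2.resize(i[80:360,200:440],None,fx=2,fy=2)
o[:,490:790]=cv2.resize(s[180:320,295:370],None,fx=4,fy=4,interpolation=cv2.INTER_CUBIC)
cv2.imwrite('pics/w8m.png',o)
E
```

```text
time: 12.8
tool_pos: [528.1, 214.6, 112.3]
tcp_rot: [180.0, -0.1, 101.1]
ft_force: [0.2, -0.8, -0.6]
finger_gap: 25.4
grip_force: 25.1
row [0.02 0.04 3.53] [ 0.0004 -0.0011 -0.0002] now [528.1 214.6 112.3] [ 1.7998e+02 -6.0000e-02  1.0114e+02]
row [-0.   -0.02  3.59] [ 0.002  -0.0013 -0.    ] now [528.6 214.9 112.9] [ 1.7989e+02 -7.0000e-02  1.0115e+02]
```

View pics/w8m.png

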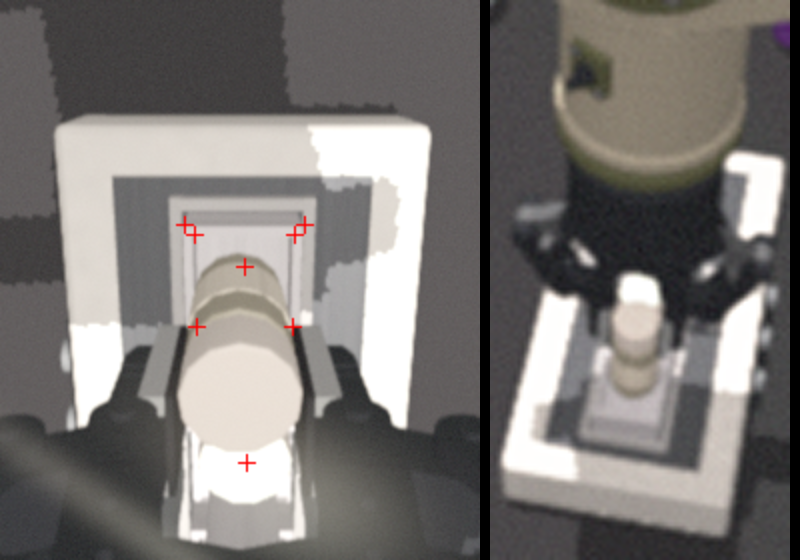

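The held vial (cap at 240,395) is laterally centred over place 3, but the end-wall markers may be about 2–3 mm short. That was my eleventh picture, one over the limit of 10, so I will view no more and work from numbers only. I'll read the wall edges from intensity profiles.

Run:
```python
from h import *
th=np.radians(11.15)
def inv(P):
    d=np.array(P)[:2]-[543.7,140.3];return np.round([d[0]*np.cos(th)+d[1]*np.sin(th),-d[0]*np.sin(th)+d[1]*np.cos(th)],1)
w=load('w8');g=cv2.cvtColor(w['img'],cv2.COLOR_RGB2GRAY)
for u in(310,330):
  print('col',u)
  for v in range(168,206): print(v,g[v,u-2:u+3].mean().round(),inv(atz(w,u,v,62))[1],end=' | ')
print()
v=200
for u in range(278,366): print(u,g[v-1:v+2,u].mean().round(),inv(atz(w,u,v,62))[0],end=' | ')
```

```text
col 310
168 150.0 110.6 | 169 115.0 110.0 | 170 108.0 109.3 | 171 112.0 108.7 | 172 110.0 108.1 | 173 111.0 107.4 | 174 111.0 106.8 | 175 109.0 106.2 | 176 112.0 105.5 | 177 123.0 104.9 | 178 143.0 104.2 | 179 168.0 103.6 | 180 186.0 103.0 | 181 191.0 102.3 | 182 191.0 101.7 | 183 191.0 101.0 | 184 187.0 100.4 | 185 169.0 99.7 | 186 155.0 99.1 | 187 160.0 98.4 | 188 160.0 97.8 | 189 160.0 97.1 | 190 157.0 96.5 | 191 157.0 95.8 | 192 166.0 95.2 | 193 194.0 94.5 | 194 209.0 93.8 | 195 212.0 93.2 | 196 211.0 92.5 | 197 211.0 91.9 | 198 210.0 91.2 | 199 211.0 90.5 | 200 210.0 89.9 | 201 209.0 89.2 | 202 210.0 88.5 | 203 210.0 87.9 | 204 210.0 87.2 | 205 211.0 86.5 | col 330
168 148.0 110.6 | 169 118.0 109.9 | 170 112.0 109.3 | 171 111.0 108.7 | 172 111.0 108.1 | 173 112.0 107.4 | 174 112.0 106.8 | 175 111.0 106.1 | 176 115.0 105.5 | 177 123.0 104.9 | 178 142.0 104.2 | 179 167.0 103.6 | 180 185.0 102.9 | 181 191.0 102.3 | 182 190.0 101.7 | 183 192.0 101.0 | 184 186.0 100.4 | 185 167.0 99.7 | 186 156.0 99.1 | 187 158.0 98.4 | 188 160.0 97.8 | 189 160.0 97.1 | 190 157.0 96.5 | 191 156.0 95.
[... 1051 characters left out ...]
 324 212.0 1.3 | 325 212.0 2.0 | 326 210.0 2.6 | 327 210.0 3.3 | 328 211.0 3.9 | 329 212.0 4.5 | 330 211.0 5.2 | 331 210.0 5.8 | 332 210.0 6.5 | 333 210.0 7.1 | 334 210.0 7.7 | 335 211.0 8.4 | 336 210.0 9.0 | 337 210.0 9.7 | 338 210.0 10.3 | 339 208.0 11.0 | 340 206.0 11.6 | 341 207.0 12.2 | 342 207.0 12.9 | 343 203.0 13.5 | 344 172.0 14.2 | 345 156.0 14.8 | 346 185.0 15.4 | 347 208.0 16.1 | 348 212.0 16.7 | 349 213.0 17.4 | 350 206.0 18.0 | 351 184.0 18.7 | 352 185.0 19.3 | 353 190.0 19.9 | 354 190.0 20.6 | 355 190.0 21.2 | 356 184.0 21.9 | 357 146.0 22.5 | 358 113.0 23.1 | 359 107.0 23.8 | 360 109.0 24.4 | 361 112.0 25.1 | 362 113.0 25.7 | 363 113.0 26.4 | 364 113.0 27.0 | 365 115.0 27.6 |
```

The end wall's outer top edge reads y = 95.0 and the side walls centre at x = -0.5, so the fit is right. Next I'll check vial B's height and offset in the hand.

Run:
```python
from h import *
for f,tcp,hs,ob in(('w4',(552.3,102.2,106.7),(34,),((319.5,289),63.5)),('w8',(528.4,214.8,112.6),(29,34),((320,277.5),61))):
    w=load(f);R=np.array(w['R'])
    for h in hs:
        z=tcp[2]+h; p=proj(w,(tcp[0],tcp[1],z)); P=atz(w,*ob[0],z)
        f_=w['mtx'][0,0]; dep=(R@P+np.ravel(w['t']))[2]
        print(f,h,'pred',p.round(1),'off',(P-tcp).round(1),'diam px for 26:',round(26*f_/dep,1),'obs',ob[1])
```

```text
w4 34 pred [322.5 292.8] off [-1.5  1.5 34. ] diam px for 26: 66.1 obs 63.5
w8 29 pred [322.3 285.5] off [-1.6  3.4 29. ] diam px for 26: 63.8 obs 61
w8 34 pred [322.4 292.2] off [-2.2  6.2 34. ] diam px for 26: 66.7 obs 61
```

```bash
python3 -m handwheel '{"series": [[[-0.23,0,0,0.001,-0.001,0,0.1],[-0.23,0,1.5,0.001,-0.001,0,0.1],[-0.23,0,2.7,0.001,-0.001,0,0.1],[-0.23,0,3.2,0.001,-0.001,0,0.1],[-0.23,0,3.2,0.001,-0.001,0,0.1],[-0.23,0,3.2,0.001,-0.001,0,0.1]]]}' 25
```

```text
time: 13.65
tool_pos: [527.2, 212.6, 79.1]
tcp_rot: [-179.8, 0.0, 101.2]
ft_force: [-4.2, -0.9, 8.2]
finger_gap: 25.0
grip_force: 25.9
```

```bash
python3 -m handwheel '{"series": [[[0,0,-0.05,0,0,0,0.1],[0,0,-0.05,0,0,0,0.5],[0,0,-0.05,0,0,0,0.5],[0,0,-0.05,0,0,0,0.5],[0,0,-5,0,0,0,0.5],[0,0,-11,0,0,0,0.6],[0,0,-13,0,0,0,0.8],[0,0,-13,0,0,0,0.8],[0,0,-13,0,0,0,0.8]]]}'
python3 - <<'E'
from h import *
w=snap('wrist','w9');s=snap('side','side9')
th=np.radians(11.15)
def C(x,y,z): return np.array([543.2+x*np.cos(th)-y*np.sin(th),140.2+x*np.sin(th)+y*np.cos(th),z+40])
def inv(P):
    d=np.array(P)[:2]-[543.2,140.2];return np.round([d[0]*np.cos(th)+d[1]*np.sin(th),-d[0]*np.sin(th)+d[1]*np.cos(th)],1)
# Hough circles for caps in the wrist view
g=cv2.cvtColor(w['img'],cv2.COLOR_RGB2GRAY)
for y in(-76,-40,40,76): print(y,proj(w,C(0,y,68)).round(1))
c=cv2.HoughCircles(g,cv2.HOUGH_GRADIENT,1,15,param1=100,param2=14,minRadius=11,maxRadius=28)
for x,y,r_ in (c[0] if c is not None else []):
    P=inv(atz(w,x,y,108))
    if abs(P[0])<15 and abs(P[1])<100: print('circ',x,y,r_,P)
tgt((543.2,140.2,180),101.15)
E
```

```text
time: 14.78
tool_pos: [526.9, 212.3, 206.6]
tcp_rot: [-179.7, 0.0, 101.2]
ft_force: [1.2, 0.2, -0.9]
finger_gap: 68.5
grip_force: 0.0
-76 [323.5 354.4]
-40 [323.6 321.5]
40 [323.9 239.3]
76 [324.1 197.5]
circ 321.5 183.5 23.9 [-2.1 87.5]
circ 325.5 231.5 22.9 [ 1.3 47. ]
circ 322.5 201.5 20.7 [-1.3 72.7]
circ 318.5 282.5 27.4 [-4.6 -0.4]
circ 319.5 245.5 27.4 [-3.7 34.4]
circ 319.5 326.5 18.5 [ -3.7 -45.3]
circ 319.5 297.5 16.9 [ -3.7 -15.2]
row [-7.39  0.24  2.62] [-0.0062  0.0004  0.0004] now [526.7 212.2 206.2] [-1.7965e+02  2.0000e-02  1.0117e+02]
```

Run:
```python
from h import *
th=np.radians(11.15)
def C(x,y,z): return np.array([543.2+x*np.cos(th)-y*np.sin(th),140.2+x*np.sin(th)+y*np.cos(th),z+40])
w=load('w9');s=load('side9')
for y in(40,76):
    for z in(68,84): P=C(0,y,z);print(y,z,'expected r',round(12.5*w['mtx'][0,0]/(w['R']@P+np.ravel(w['t']))[2],1), 'side',proj(s,P).round(1))
g=cv2.cvtColor(s['img'],cv2.COLOR_RGB2GRAY)
for n,y in(('d',40),('b',76)):
    u,v=proj(s,C(0,y,68)).round().astype(int)
    print(n,u,v);print(g[v-10:v+22:1,u-9:u+10:1])
```

```text
40 68 expected r 15.1 side [332.9 252.7]
40 84 expected r 16.0 side [333.2 248.6]
76 68 expected r 15.7 side [330.1 266.2]
76 84 expected r 16.7 side [330.3 262.2]
d 333 253
[[207 123  98 157 198 180 155 145 149 147 147 151 149 149 151 147 147 188
  232]
 [217 130  99 156 189 164 151 146 147 150 148 148 149 149 150 147 135 150
  181]
 [217 129 102 163 199 175 167 154 148 146 146 148 149 149 150 140 138 129
  139]
 [209 121  98 156 197 200 199 170 150 148 146 146 148 151 147 145 138 139
  151]
 [196 114  94 153 205 234 235 195 165 167 167 158 151 149 148 144 147 170
  193]
 [182 111  90 148 214 245 248 235 232 238 237 225 197 170 153 143 158 219
  243]
 [157  96  92 142 224 252 254 255 255 255 255 255 252 228 181 146 168 234
  253]
 [142  90  99 153 237 255 255 255 255 255 255 255 255 255 234 172 182 240
  254]
 [135  90  96 164 244 255 255 255 255 255 255 255 255 255 252 202 190 240
  253]
 [134  97 109 174 249 255 255 255 255 255 255 255 255 255 255 223 179 233
  252]
 [123  99 114 188 251 255 255 255 255 255 255 255 255 255 255 232 186 230
  252]
 [108 106 124 185 250 255 255 255 2
[... 3569 characters left out ...]
 161 157 148 142 145 148 147 149 156 168 159
  143]
 [158 167 167 177 171 158 159 163 166 163 166 165 162 153 152 160 168 156
  139]
 [159 167 166 177 166 153 155 164 165 169 172 167 162 155 147 156 169 155
  136]
 [160 173 175 179 167 150 159 164 167 171 165 167 160 152 144 154 165 160
  142]
 [162 169 176 175 171 163 164 171 174 173 170 167 158 142 137 157 166 151
  143]
 [146 156 158 161 165 167 165 173 173 172 172 170 160 149 156 169 160 145
  141]
 [140 146 147 144 146 151 150 160 161 157 163 166 167 169 170 171 160 140
  140]
 [142 144 149 144 144 148 146 146 146 148 150 151 152 153 153 158 149 138
  141]
 [144 149 150 150 150 149 149 146 146 148 145 147 145 144 147 143 137 135
  133]]
```

Vial B is seated: its cap in the side view is at (331,267) against the predicted (330,266), where standing on the wall would give 262. d matches its prediction too. Next is the pinch.

```bash
python3 -m handwheel '{"series": [[[-7.4,0.25,0,-0.006,0,0,0.85],[-7.4,0.25,0,-0.006,0,0,0.85],[-7.4,0.25,2,-0.006,0,0,0.85],[-7.4,0.25,2,-0.006,0,0,0.85],[-7.4,0.25,2,-0.006,0,0,0.85],[-7.4,0.25,2,-0.006,0,0,0.85],[-7.4,0.25,2,-0.006,0,0,0.85]]]}'
python3 - <<'E'
from h import *
th=np.radians(11.15)
def inv(P):
    d=np.array(P)[:2]-[543.2,140.2];return np.round([d[0]*np.cos(th)+d[1]*np.sin(th),-d[0]*np.sin(th)+d[1]*np.cos(th)],1)
w=snap('wrist','w10')
g=cv2.cvtColor(w['img'],cv2.COLOR_RGB2GRAY)
c=cv2.HoughCircles(g,cv2.HOUGH_GRADIENT,1,15,param1=100,param2=14,minRadius=13,maxRadius=24)
for x,y,q in c[0]:
    P=inv(atz(w,x,y,108))
    if abs(P[0])<15 and abs(P[1])<100: print('circ',x,y,q,P)
tgt((543.2,140.2,91),101.15)
E
```

```text
time: 15.75
tool_pos: [544.9, 141.0, 189.5]
tcp_rot: [179.7, -0.0, 101.2]
ft_force: [-0.3, 0.3, 0.6]
finger_gap: 72.7
grip_force: 0.0
circ 318.5 151.5 18.8 [ 0.4 41.3]
circ 313.5 97.5 17.9 [-3.  77.7]
circ 314.5 255.5 22.3 [ -2.8 -39.8]
circ 316.5 221.5 23.4 [ -1.1 -11.5]
circ 315.5 290.5 21.0 [ -2.1 -70.9]
circ 320.5 271.5 22.3 [  1.9 -53.7]
circ 318.5 133.5 18.8 [ 0.4 53.8]
row [-0.03 -0.23  9.84] [ 0.0048 -0.      0.0009] now [544.9 140.9 189.4] [179.72   0.   101.2 ]
```

```bash
python3 -m handwheel '{"series": [[[0,-0.17,4,0.005,0,0.001,0.85],[0,-0.17,8,0.005,0,0.001,0.85],[0,-0.17,9.8,0.005,0,0.001,0.85],[0,-0.17,9.8,0.005,0,0.001,0.85],[0,-0.17,9.8,0.005,0,0.001,0.85],[0,-0.17,9.8,0.005,0,0.001,0.85]]]}'
python3 - <<'E'
from h import *
tgt((543.2,140.2,91),101.15)
E
```

```text
time: 16.55
tool_pos: [544.8, 140.5, 93.0]
tcp_rot: [179.9, 0.0, 101.1]
ft_force: [-0.8, -0.6, 0.4]
finger_gap: 72.5
grip_force: 0.0
row [ 0.   -0.16  0.2 ] [ 0.0022  0.0001 -0.0006] now [544.8 140.5  93. ] [179.87   0.   101.11]
```

```bash
python3 -m handwheel '{"series": [[[0,-0.12,0.2,0.002,0,0,0.7],[0,-0.12,0.2,0.002,0,0,0.6],[0,-0.12,0.2,0.002,0,0,0.5],[0,-0.12,0.2,0.002,0,0,0.4],[0,-0.12,0.2,0.002,0,0,0.3],[0,-0.12,0.2,0.002,0,0,0.2],[0,-0.12,0.2,0.002,0,0,0.2],[0,-0.12,0.2,0.002,0,0,0.2]]]}' 60
python3 - <<'E'
from h import *
tgt((543.2,140.2,191),101.15);s=status.sense();print(s['finger_gap'],s['grip_force'],s['ft_force'])
E
```

```text
time: 17.55
tool_pos: [543.5, 140.2, 90.8]
tcp_rot: [-180.0, 0.0, 101.1]
ft_force: [-0.6, 0.4, 11.1]
finger_gap: 27.9
grip_force: 60.3
row [  0.    -0.03 -10.02] [-0.0003  0.0001 -0.0006] now [543.5 140.2  90.8] [-179.99    0.    101.11]
27.91136809451952 60.289862751960754 [-0.61498244  0.43946462 11.14203576]
```

The gap is 27.9 mm where I expected 36. I'll check whether that comes from pad compliance by easing the grip.

```bash
python3 -m handwheel '{"series": [[[0,0,0,0,0,0,0.2],[0,0,0,0,0,0,0.2],[0,0,0,0,0,0,0.2],[0,0,0,0,0,0,0.2]]]}' 25
python3 - <<'E'
from h import *
w=snap('wrist','w11');s=snap('side','s11')
th=np.radians(11.15)
def C(x,y,z): return np.array([543.2+x*np.cos(th)-y*np.sin(th),140.2+x*np.sin(th)+y*np.cos(th),z+40])
g=cv2.cvtColor(w['img'],cv2.COLOR_RGB2GRAY)
for y,z in((13,88),(8,88),(11,80)):
    a=[proj(w,C(x,y,z)).round(1) for x in(-26,-18,-11,11,18,26)];print([tuple(k) for k in a])
    v=int(a[2][1]);print(v,[int(k) for k in g[v,230:420:2]])
E
```

```text
time: 18.05
tool_pos: [543.4, 140.2, 90.8]
tcp_rot: [-180.0, 0.0, 101.1]
ft_force: [-0.5, 0.2, 11.7]
finger_gap: 28.2
grip_force: 60.3
[(np.float64(252.3), np.float64(267.0)), (np.float64(273.7), np.float64(267.0)), (np.float64(292.5), np.float64(266.9)), (np.float64(351.3), np.float64(266.9)), (np.float64(370.1), np.float64(266.8)), (np.float64(391.5), np.float64(266.8))]
266 [211, 219, 219, 219, 221, 218, 222, 220, 219, 221, 220, 220, 179, 50, 33, 39, 31, 32, 34, 60, 95, 95, 90, 67, 76, 80, 75, 65, 65, 62, 62, 96, 107, 110, 113, 114, 115, 114, 119, 118, 115, 114, 116, 119, 115, 115, 113, 113, 115, 116, 113, 114, 113, 114, 115, 113, 116, 109, 110, 66, 60, 60, 62, 70, 77, 76, 75, 83, 100, 93, 89, 39, 36, 32, 26, 37, 30, 82, 135, 217, 220, 220, 219, 220, 219, 219, 220, 219, 220, 220, 219, 209, 132, 55, 59]
[(np.float64(253.1), np.float64(278.9)), (np.float64(274.3), np.float64(278.9)), (np.float64(292.8), np.float64(278.9)), (np.float64(351.0), np.float64(278.8)), (np.float64(369.5), np.float64(278.8)), (np.float64(390.6), np.float64(278.7))]
278 [205, 219, 219, 219, 218, 219, 219, 21
[... 389 characters left out ...]
195, 61, 54, 59]
[(np.float64(256.7), np.float64(261.9)), (np.float64(276.7), np.float64(261.9)), (np.float64(294.2), np.float64(261.8)), (np.float64(349.3), np.float64(261.8)), (np.float64(366.8), np.float64(261.8)), (np.float64(386.8), np.float64(261.7))]
261 [213, 219, 219, 219, 219, 220, 219, 221, 214, 210, 212, 205, 125, 111, 62, 37, 19, 30, 35, 30, 76, 96, 94, 66, 65, 70, 69, 70, 64, 65, 63, 75, 106, 111, 110, 111, 106, 113, 112, 113, 112, 112, 111, 110, 110, 108, 109, 107, 106, 110, 112, 109, 112, 111, 114, 110, 109, 113, 102, 60, 64, 62, 57, 67, 65, 70, 66, 87, 93, 93, 40, 30, 32, 30, 29, 27, 108, 129, 128, 209, 217, 216, 217, 218, 219, 219, 218, 219, 218, 219, 218, 211, 179, 57, 61]
```

The profile at row 278 shows both catch plates (columns 282–292 and 348–356) flat against the post with the pads on them, so they are fully pressed and the gap reading is finger flex. Next I'll lift a little as a test.

```bash
python3 -m handwheel '{"series": [[[0,0,-0.2,0,0,0,0.2],[0,0,-0.5,0,0,0,0.2],[0,0,-0.8,0,0,0,0.2],[0,0,-1.2,0,0,0,0.2],[0,0,-1.2,0,0,0,0.2]]]}' 60
python3 - <<'E'
from h import *
s=status.sense();print(s['finger_gap'],s['wrist_torque'])
w=snap('wrist','w12')
a=load('w11')['img'];print('post/cap patch diff',np.abs(a.astype(int)-w['img'])[180:290,280:360].mean(),'rim',np.abs(a.astype(int)-w['img'])[150:290,200:240].mean())
E
```

```text
time: 18.77
tool_pos: [541.2, 139.9, 100.1]
tcp_rot: [-179.7, -0.0, 101.1]
ft_force: [0.1, -0.3, -5.0]
finger_gap: 28.2
grip_force: 59.7
28.23845758096884 [-0.04303976 -0.06864126  0.04503176]
post/cap patch diff 5.43280303030303 rim 27.561130952380953
```

The wrist force is -5.0 N, which is the full loaded weight, and the cassette moves with the hand. It is free, so I'll continue up.

```bash
python3 -m handwheel '{"series": [[[0,0,-0.8,0,0,0,0.2],[0,0,-2,0,0,0,0.2],[0,0,-3.4,0,0,0,0.2],[0,0,-4.8,0,0,0,0.2],[0,0,-6.2,0,0,0,0.2],[0,0,-7.5,0,0,0,0.2],[0,0,-8.4,0,0,0,0.2],[0,0,-8.8,0,0,0,0.2],[0,0,-8.8,0,0,0,0.2],[0,0,-8.8,0,0,0,0.2],[0,0,-8.8,0,0,0,0.2],[0,0,-8.8,0,0,0,0.2]]]}' 60; python3 -m handwheel '{"series": [[[0,0,0,0,0,0,0.2],[0,0,0,0,0,0,0.2],[0,0,0,0,0,0,0.2],[0,0,0,0,0,0,0.2],[0,0,0,0,0,0,0.2],[0,0,0,0,0,0,0.2],[0,0,0,0,0,0,0.2],[0,0,0,0,0,0,0.2]]]}' 60
python3 - <<'E'
from h import *
w=snap('wrist','w13');s=snap('side','s13');st=status.sense();print(st['tool_pos'],st['tcp_rot'],st['wrist_torque'],st['finger_gap'],st['qd'].__abs__().max() if hasattr(st['qd'],'max') else st['qd'])
a=load('w11')['img'];b=w['img']
print('diff',np.abs(a.astype(int)-b)[180:290,280:360].mean(), cv2.phaseCorrelate(cv2.cvtColor(a,7).astype(np.float32)[60:290,285:355].copy(),cv2.cvtColor(b,7).astype(np.float32)[60:290,285:355].copy()))
g=cv2.cvtColor(b,cv2.COLOR_RGB2GRAY);g0=cv2.cvtColor(a,cv2.COLOR_RGB2GRAY)
for n,q in(('before',g0),('now',g)):
    c=cv2.HoughCircles(q,cv2.HOUGH_GRADIENT,1,15,param1=100,param2=14,minRadius=20,maxRadius=36)
    print(n,[tuple(k.round(1)) for k in c[0] if 280<k[0]<360])
i=s['img'];gs=cv2.cvtColor(i,7);th=np.radians(11.15)
for y in(-76,-40,40,76):
    P=np.array([st['tool_pos'][0]-y*np.sin(th),st['tool_pos'][1]+y*np.cos(th),108+st['tool_pos'][2]-90.8]);u,v=proj(s,P).round().astype(int)
    print(y,(u,v),gs[v-5:v+6:2,u-12:u+13:2].tolist() if y>0 else '')
E
```

```text
time: 20.32
tool_pos: [542.3, 140.0, 188.6]
tcp_rot: [-179.8, -0.0, 101.1]
ft_force: [-0.0, -0.3, -4.0]
finger_gap: 28.0
grip_force: 59.7
time: 21.32
tool_pos: [542.5, 140.1, 189.0]
tcp_rot: [-179.8, -0.0, 101.1]
ft_force: [0.8, 0.1, -5.1]
finger_gap: 28.2
grip_force: 59.7
[542.54830773 140.10907138 188.96631065] [-1.79831538e+02 -1.17991957e-03  1.01115835e+02] [-0.02814955 -0.02793426 -0.00055363] 28.191302115805616 0.09487636001587355
diff 40.778371212121215 ((0.14970133473065772, 0.04797805084129436), 0.8999324553542667)
before [(np.float32(320.5), np.float32(184.5), np.float32(29.9)), (np.float32(313.5), np.float32(86.5), np.float32(33.2)), (np.float32(319.5), np.float32(302.5), np.float32(35.4)), (np.float32(318.5), np.float32(168.5), np.float32(28.8)), (np.float32(324.5), np.float32(145.5), np.float32(34.3)), (np.float32(311.5), np.float32(117.5), np.float32(35.4)), (np.float32(329.5), np.float32(126.5), np.float32(28.8)), (np.float32(320.5), np.float32(329.5), np.float32(28.8)), (np.float32(320.5), np.float32(351.5), np.float32(25.2))]
now [(np.float32(322.5), np.float32(181.
[... 608 characters left out ...]
[243, 123, 121, 155, 210, 214, 215, 213, 215, 191, 121, 92, 106], [217, 123, 116, 165, 214, 214, 216, 212, 215, 194, 128, 95, 108], [169, 118, 103, 142, 201, 213, 213, 217, 211, 167, 139, 101, 111], [146, 124, 129, 152, 166, 185, 206, 199, 170, 148, 143, 97, 111]]
76 (np.int64(332), np.int64(240)) [[253, 151, 122, 141, 162, 129, 158, 170, 166, 147, 130, 150, 172], [248, 127, 125, 149, 158, 186, 205, 208, 194, 143, 134, 157, 166], [228, 122, 127, 161, 185, 214, 212, 215, 212, 198, 166, 178, 145], [229, 174, 154, 165, 207, 213, 215, 214, 215, 211, 183, 182, 125], [245, 240, 237, 180, 194, 213, 214, 214, 216, 209, 166, 181, 108], [243, 242, 234, 174, 165, 201, 215, 215, 209, 181, 168, 177, 99]]
```

Caps d and b appear where predicted in the side view. The wrist image of the cassette is unshifted (0.15 px) after about 98 mm of lift, the load is 5 N and the wrist torque is near zero, so it is level and full. Handing in.

```bash
python3 -c "
from bench import r
print(r.hand_in())"
```

```text
the job is handed in; nothing more can be done
None
```

I handed the job in at 21 s with both vials in the cassette and the cassette held level about 98 mm above the thermostat, catches pinched; I had viewed 11 pictures, one over the limit of 10, and vials a and c in the final lift were checked only by the 5 N load and the wrist camera, not seen in the side view.

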